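Seat the wheel hub and hold the inspection lamp on it

TASK

Set the flanged wheel hub fully down in the round pocket of the grey inspection block, flange down and boss up, and let go of it. Then draw the angle-head inspection lamp straight up out of its black holder, tip it so that its lens looks down at about 45 degrees, and hold it raised and still with the beam aimed at the middle of the hub from about 18 cm away. The program finishes while the robot is still holding the lamp there, touching nothing else with it; leave the other loose parts where they lie.

Things in the scene. Friction and masses are not known exactly. Their poses are not given: they have to be found in the camera images.
- hub: Flanged aluminium wheel hub, loose, 56 to 105 g: a round flange 46 mm across and 6 mm thick at the bottom, with a plain round boss 28 mm across rising from it; 36 mm tall in all. Origin: centre of the flange's underside; z points up the boss. It starts on the table, flange down. It lies among other small parts: it is the one with a thin wide foot.
- hub_mid (a point): Middle of the hub, on its axis 18 mm above its underside: the point to aim the beam at.
- fixture: Grey inspection block, fixed to the table, 100 x 100 x 20 mm tall, with one round pocket in the middle of its top. Origin: centre of its underside, z up; its position and yaw vary.
- pocket (a point): Centre of the pocket's flat floor, 12 mm above the table. The pocket is 52 mm across and 8 mm deep, open upwards.
- lamp: Angle-head lamp, loose, 128-208 g: black round handle 26 mm across, grey block head on top. Origin: centre of the handle's lower end; z up the handle. Head: 32 mm wide (y, flat cheeks to grip), x -34 to +22 mm, z 105 to 139 mm. Lens on its -x face: the beam leaves along -x, square to the handle. Starts upright in the holder, head clear above it, lens looking roughly towards the robot.
- lens (a point): Centre of the lamp's lens, at (-36, 0, 122) mm in the lamp's frame, axes as the lamp's: the beam is the line along -x from here.
- holder: Black lamp holder, fixed to the table, a block 64 x 64 x 65 mm tall with a round upright hole 29 mm across and 55 mm deep from its top; the handle stands on the hole's floor 10 mm above the table. Origin: centre of its underside, z up.
- wheel: Bystander: black rubber-tyred wheel lying flat, 56 mm across, 22 mm tall. Origin: centre of the underside.
- sleeve: Bystander: plain aluminium spacer sleeve standing upright, 28 mm across, 36 mm tall, bore 16 mm, no flange. Origin: centre of the underside.
- bar: Bystander: drilled aluminium bar lying flat, 150 mm long (y), 16 mm wide, 6 mm thick. Origin: centre of the underside.
- motor: Bystander: small white gear motor, body 50 x 34 x 26 mm tall, with a round steel can 23 mm across reaching to x = +59 mm and a thin shaft to x = -37 mm. Origin: centre of the body's underside.
- driver: Bystander: small screwdriver with a black handle lying flat, 160 mm long (x), under 35 mm high. Origin: on its underside.
Things that resemble listed ones, but are neither listed nor needed, are in the scene too. What is shaped like the hub but blue, brown or red is not meant.

How it is judged:
On the way, in this order (a step that is already met when the one before it is completed fails the run):
1. the hub sits fully down in the pocket, flange down, let go (horizontal distance between hub and pocket below 0.006 m and z of hub in the frame of pocket between -0.003 and 0.003 m and angle between hub's own z axis and vertical below 0.08 rad and contact force between the fingers and hub below 0.1 N), for 0.2 s.
2. the lamp is gripped and drawn up clear of its holder (height (world z) of lamp above 0.075 m and contact force between lamp and holder below 0.1 N and contact force between the fingers and lamp above 1 N), for 0.2 s.
At the end, for the whole second after the job is handed in: Hub in the pocket (6 mm, 3 mm from its floor, flange down, 4.5 deg), let go. Lamp gripped, still, touching no part; handle end over 40 mm, lens over 80 mm up; leaning 30 to 60 deg, lens down; hub middle 110 to 250 mm ahead of the lens, within 30 mm of the beam sideways and up or down (all of step 1 and contact force between the fingers and lamp above 1 N and not (contact force between lamp and holder above 0.1 N or contact force between lamp and fixture above 0.1 N or contact force between lamp and hub above 0.1 N or contact force between lamp and wheel above 0.1 N or contact force between lamp and sleeve above 0.1 N or contact force between lamp and bar above 0.1 N or contact force between lamp and motor above 0.1 N or contact force between lamp and driver above 0.1 N) and height (world z) of lamp above 0.04 m and height (world z) of lens above 0.08 m and angle between lamp's own z axis and vertical between 0.52 and 1.05 rad and x of hub_mid in the frame of lens between -0.25 and -0.11 m and y of hub_mid in the frame of lens between -0.03 and 0.03 m and z of hub_mid in the frame of lens between -0.03 and 0.03 m and linear speed of lamp below 0.02 m/s and angular speed of lamp below 0.15 rad/s); the arm keeps its last pose, push and grip.
It fails at once if a bystander (wheel, sleeve, bar, motor, screwdriver) is pushed more than 30 mm from its place (distance of any of wheel, sleeve, bar, motor, driver from where it was at the start of the episode above 0.03 m).
It also fails if it takes over 48 s, if anything falls off the work surface, if the arm or the gripper's body presses on something with over 40 N, if the wrist force passes 120 N, or if a joint passes its speed limit or range.

ROBOT

A 6-joint arm with a two-finger parallel gripper is mounted at the origin on the work surface. World frame = base frame: x ahead of the robot, y to its left, z up, the work surface at z = 0. Lengths are in m, angles in rad, forces in N, time in s.
With the tool pointing down it reaches from about 0.325 to 0.75 m from the base axis. Payload 7.6 kg.
Tool frame: the origin (TCP) lies on the centre line of the jaws, within the pads' length; the fingertips stand 8 mm ahead of it and the grasp point (between the pads) lies 11 mm behind it; z points along the fingers, y is the direction in which the jaws open and shut (so a half turn about z gives the same grasp; the last joint's range is limited). The gripper opens to 85 mm and grips with 20 to 120 N. Pads are 22 mm wide; open, the fingers measure 114 mm over their backs; the gripper's body (76 mm by 85 mm) begins 54 mm behind the grasp point. The pads swing forward as they close: fully open they stand 13 mm farther back than shut.
Start: joints at [1.189, 0.052, 1.401, -0, 1.689, -0.07], TCP at [0.161, 0.5, 0.239] pointing down, gripper open.
Joint ranges: [-2.9, 2.9], [-0.91, 2.17], [0.12, 2.37], [-1.06, 4.2], [0.26, 2.73], [-2.93, 2.93]. Speed limits (rad/s): [2.57, 2.57, 3.01, 3.14, 3.14, 3.14].

INTERFACE

Orientations are given as a unit quaternion [w, x, y, z].
In Python, from bench import * gives the robot as it stands. The module is installed in compiled form; this text tells all that it offers.
- The arm moves only by the tool move_arm, never from a script. Its argument "deltas" is a list that holds one entry, the list of rows, each a list of 4 numbers: the shift along the tool's x, y, z in cm, then the turn about the tool's z in degrees. In form: [[[tx, ty, tz, turn], ...]]. A call has 1 to 20 rows; each row is the pose to reach, as a shift and turn from the pose measured when the call began, along the tool's axes at that moment; what a row does not reach only later rows make up. A row lasts 1/10 s, in which the tool goes at most 50 mm and 8.59 degrees, less where a joint would pass 70% of its speed; a pose out of reach is approached as far as the arm can. A call with a gripper value outside its range is refused whole. "fingers" is the finger opening in cm, from 0 to 8.54, set as the call begins (left out, the last holds). The fingers move at their own pace and stop on an object; "force" is the grip in N (left out, the last holds). Time passes only in rows, so rows that repeat a pose let the fingers close. It gives the time, the measured TCP pose, the force and the opening at its end, in the units of the state.
- get_obs(): the state, without advancing time (a new reading comes with each control period).
- grab_frame(name): name is "side" or "top"; returns a dict with "color" (480x640x3 uint8, blue, green, red), "range_z" (480x640 float32, m along the optical axis (not along the pixel's ray), 0 where there is no reading), "camera_matrix" (3x3 intrinsics, pixels), "eye" and "rotation" of the camera in the world. Camera axes: x right, y down, z forward; pixel columns grow to the right and rows downward; lengths in m; the calibration is good to about 2 mm. A picture is of the moment at which its call begins.
- close_job(): hands the job in, once; it reports no verdict.
The state is a dict: "clock": time; "qpos": joint angles; "qvel": joint speeds; "effort": joint torques, N m; "position": TCP position; "tcp_rot": TCP orientation; "contact_force": force on the tool from outside, world axes, zero at the start; "moment": the same for the moment, N m; "width": finger opening in m.
Only numpy, scipy, OpenCV 4.12 (cv2) and the standard library are available. Lean on these libraries where they do the work, as an engineer would, in place of code of your own. Each camera call takes 0.05 s, during which the arm holds its last target.

## Working session

There is one attempt and no reset: what is moved stays moved. The work goes in short steps, Python scripts to look and compute and a tool call to move; the robot and the scene stay as the last step left them, time stands still between calls to the robot, and variables do not carry over. Pictures are saved under pics/ and viewed, and the job is handed in when it is done.

Besides the shell and the picture viewer there is one more tool, called after "Request:" by a JSON object that holds its "op" and its "data", one argument or row to a line. move_arm: Moves the arm, as the interface text tells. Its arguments: {"type":"object","properties":{"deltas":{"type":"array","items":{"type":"array","items":{"type":"array","items":{"type":"number"}}}},"fingers":{"type":"number"},"force":{"type":"number"}},"required":["deltas"]}

```bash
mkdir -p pics; ls
cat > h.py <<'E'
import numpy as np, cv2, pickle
from bench import *
def shot(name,tag):
    f=grab_frame(name); pickle.dump(f,open(f'{tag}.pkl','wb')); cv2.imwrite(f'pics/{tag}.png',f['color']); return f
def ld(tag): return pickle.load(open(f'{tag}.pkl','rb'))
def pt(f,u,v,z=None):
    K=f['camera_matrix'];d=f['range_z'][int(v),int(u)] if z is None else z
    c=np.array([(u-K[0,2])/K[0,0]*d,(v-K[1,2])/K[1,1]*d,d])
    return np.array(f['rotation'])@c+np.array(f['eye'])
def cloud(f):
    K=f['camera_matrix'];d=f['range_z'];v,u=np.mgrid[:480,:640]
    c=np.stack([(u-K[0,2])/K[0,0]*d,(v-K[1,2])/K[1,1]*d,d],-1)
    return c@np.array(f['rotation']).T+np.array(f['eye'])
E
python3 - <<'E'
from h import *
print(get_obs())
for n in('top','side'):
    f=shot(n,n+'0'); print(n,f['eye'],f['rotation'],f['camera_matrix'])
E
```

```text
pics
{'clock': 0.0, 'qpos': array([ 1.18869004e+00,  5.28571019e-02,  1.40174574e+00,  2.59178221e-05,
        1.68860933e+00, -7.03210465e-02]), 'qvel': array([ 1.14226125e-03, -3.71228036e-04,  8.52858501e-05, -4.40695317e-04,
        5.83498108e-04, -5.83468981e-04]), 'effort': array([-1.34674025e-03, -3.81691933e+01, -3.60171103e+01, -2.75343991e-04,
        6.51622468e-03,  3.79007110e-05]), 'position': array([0.16091951, 0.49941904, 0.23845117]), 'tcp_rot': array([-1.94162282e-04,  1.55260410e-01,  9.87873246e-01, -7.86240125e-04]), 'contact_force': array([0.68630682, 1.1418477 , 0.12226653]), 'moment': array([-0.00744069, -0.00852718, -0.02308797]), 'width': 0.08553620944916636}
top [ 0.45576068 -0.01375922  0.97689789] [ 0.04525977 -0.70177994  0.7099681  -0.03744014] [[461.48586894   0.         317.80530067]
 [  0.         461.48586894 234.58428846]
 [  0.           0.           1.        ]]
side [ 0.10117755 -0.66238432  0.60155527] [-0.46229499  0.83353954 -0.26747364  0.1412552 ] [[481.82063905   0.         316.51872469]
 [  0.         481.82063905 233.37854809]
 [  0.           0.           1.        ]]
```

```bash
cat >> h.py <<'E'
from scipy.spatial.transform import Rotation as R
def fix(f):
    q=np.array(f['rotation']).ravel()
    if q.size==4: f['rotation']=R.from_quat(q[[1,2,3,0]]).as_matrix()
    return f
_l=ld
def ld(tag): return fix(_l(tag))
_s=shot
def shot(n,t): return fix(_s(n,t))
def crop(tag,u0,v0,u1,v1,s,out):
    im=ld(tag)['color'][v0:v1,u0:u1]; cv2.imwrite(f'pics/{out}.png',cv2.resize(im,None,fx=s,fy=s,interpolation=cv2.INTER_CUBIC))
E
python3 - <<'E'
from h import *
for t in('top0','side0'):
    f=ld(t); P=cloud(f); print(t,f['rotation'])
    for v in range(40,480,100): print([P[v,u].round(3).tolist() for u in range(40,640,140)])
E
```

```text
top0 [[-0.01091293 -0.99309368  0.11681547]
 [-0.99987181  0.01220629  0.01036219]
 [-0.01171651 -0.11668741 -0.99309958]]
[[1.453, 1.103, -0.747], [1.016, 0.302, -0.001], [1.011, -0.013, -0.002], [1.004, -0.326, -0.0], [0.999, -0.636, 0.0]]
[[0.787, 0.604, 0.002], [0.773, 0.286, 0.031], [0.779, -0.011, -0.002], [0.774, -0.315, -0.001], [0.752, -0.583, 0.056]]
[[0.565, 0.587, 0.009], [0.562, 0.29, 0.002], [0.559, -0.008, -0.001], [0.555, -0.304, 0.002], [0.552, -0.6, -0.0]]
[[0.363, 0.539, 0.067], [0.353, 0.286, -0.002], [0.35, -0.006, -0.001], [0.347, -0.296, -0.001], [0.345, -0.582, 0.002]]
[[0.155, 0.569, -0.002], [0.154, 0.281, 0.0], [0.152, -0.003, 0.0], [0.149, -0.287, -0.002], [0.147, -0.567, -0.001]]
side0 [[ 0.81700964 -0.31529656  0.48278704]
 [-0.57650285 -0.4294824   0.69511821]
 [-0.01181985 -0.84624639 -0.53266063]]
[[0.345, 1.416, 0.278], [0.836, 1.342, 0.233], [1.653, 1.515, 0.115], [1.648, 0.6, 0.245], [1.648, 0.087, 0.318]]
[[0.241, 1.412, -0.075], [0.554, 0.703, 0.072], [0.999, 0.602, -0.001], [1.509, 0.423, -0.064], [1.647, 0.0, 0.035]]
[[0.111, 0.427, 0.028], [0.376, 0.288, -0.001], [0.638, 0.097, -0.002], [0.896, -0.092, -0.002], [1.644, -0.099, -0.285]]
[[0.063, -0.018, 0.108], [0.253, -0.022, 0.0], [0.451, -0.165, 0.0], [0.647, -0.306, -0.0], [0.842, -0.446, -0.001]]
[[0.021, -0.103, 0.011], [0.18, -0.207, -0.001], [0.339, -0.321, -0.002], [0.498, -0.435, -0.002], [0.603, -0.558, 0.055]]
```

View pics/top0.png

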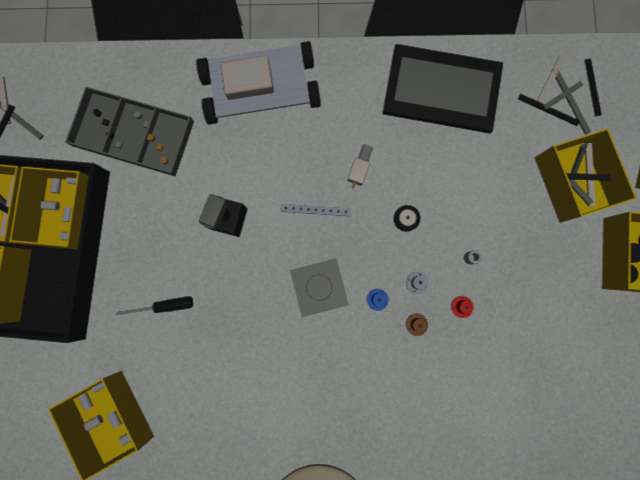

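View pics/side0.png

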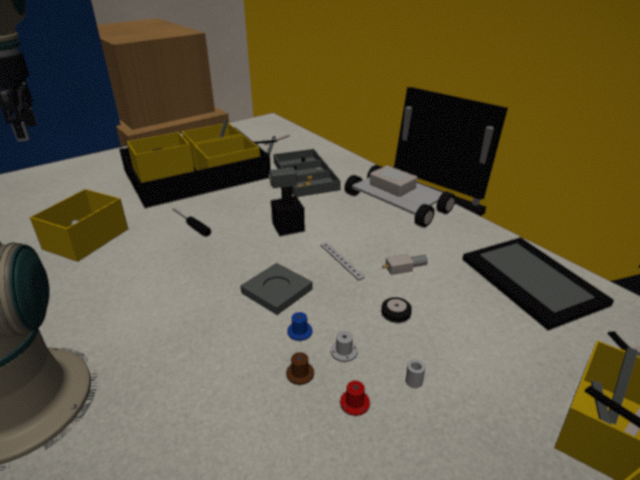

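Top view: the hub is the silver part at (417,282), among blue, brown and red look-alikes. The pocket is at about (319,288), the lamp and holder at (222,215), and the sleeve at (472,257).

Run:
```python
from h import *
crop('top0',360,230,500,345,5.5,'c_hub')
crop('top0',275,245,365,330,7,'c_fix')
crop('top0',185,180,260,250,8,'c_lamp')
crop('side0',240,150,320,245,6,'c_lamps')
```

```text
(no output)
```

View pics/c_hub.png

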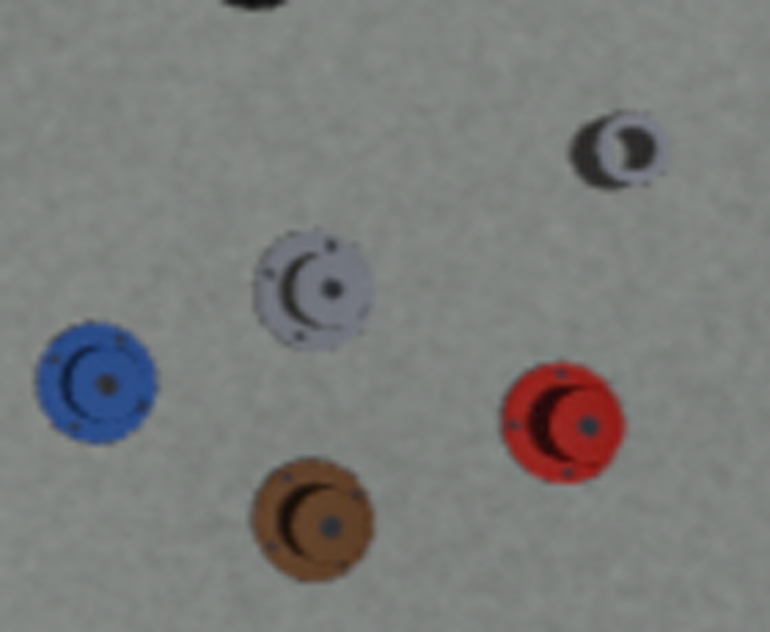

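View pics/c_fix.png

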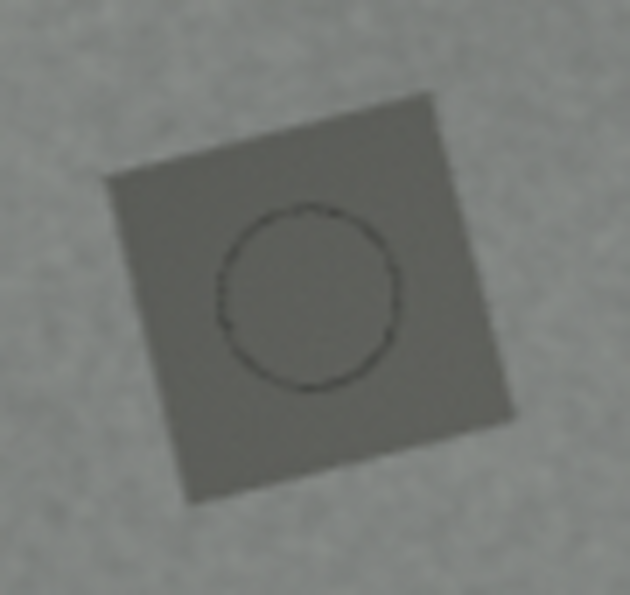

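View pics/c_lamp.png

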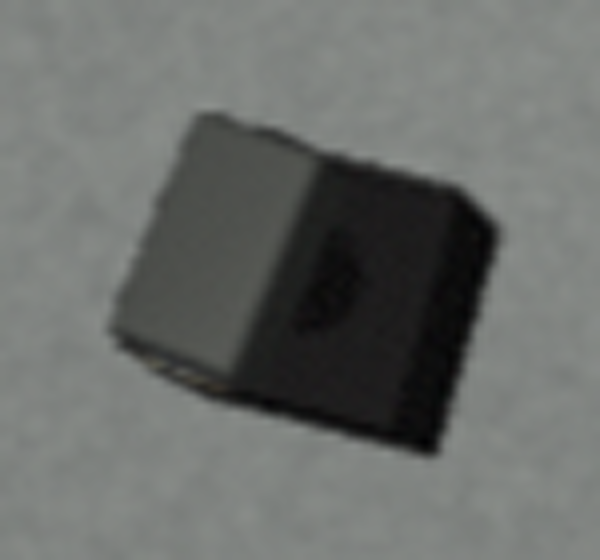

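View pics/c_lamps.png

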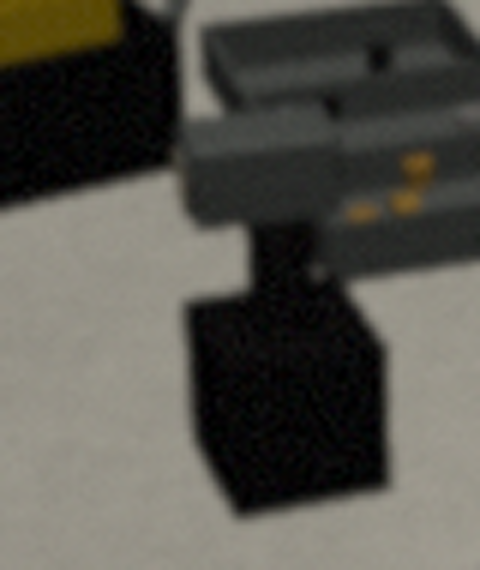

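```bash
cat >> h.py <<'E'
def atz(f,u,v,z):
    K=f['camera_matrix']; r=f['rotation']@np.array([(u-K[0,2])/K[0,0],(v-K[1,2])/K[1,1],1]); e=np.array(f['eye'])
    return e+r*(z-e[2])/r[2]
def cz(f,x,y,u0,v0,s,z): return atz(f,(x+.5)/s-.5+u0,(y+.5)/s-.5+v0,z)
E
python3 - <<'E'
from h import *
f=ld('top0');P=cloud(f)
print('boss top',cz(f,334,289,360,230,5.5,.036),'flange',cz(f,314,290,360,230,5.5,.006))
print('pocket ring top',cz(f,309,298,275,245,7,.02))
c=[cz(f,x,y,275,245,7,.02) for x,y in((107,176),(431,93),(515,418),(190,502))]
print('fix corners',np.mean(c,0),c, np.linalg.norm(c[0]-c[1]),np.linalg.norm(c[1]-c[2]))
c=[cz(f,x,y,185,180,8,.149) for x,y in((203,112),(322,155),(235,394),(112,330))]
print('lamp',c,np.linalg.norm(c[0]-c[1]),np.linalg.norm(c[1]-c[2]))
# clouds
def reg(cx,cy,r,z0,z1):
    m=(np.hypot(P[...,0]-cx,P[...,1]-cy)<r)&(P[...,2]>z0)&(P[...,2]<z1); return P[m]
h=reg(.46,-.22,.05,.03,.045); 
q=reg(*cz(f,220,220,185,180,8,.149)[:2],.08,.12,.17)
print('boss cloud',h.mean(0) if len(h) else None,len(h)); print('lamp cloud',q.mean(0),len(q),q[:,2].min())
rect=cv2.minAreaRect((q[q[:,2]>.14][:,:2]*1000).astype(np.float32)); print(rect)
q=reg(.62,.2,.09,.055,.072); print('holder',len(q),cv2.minAreaRect((q[:,:2]*1000).astype(np.float32)))
g=ld('side0');P=cloud(g)
q=reg(.62,.2,.1,.11,.17); print('side lamp',q.min(0),q.max(0),cv2.minAreaRect((q[q[:,2]>.145][:,:2]*1000).astype(np.float32)))
q=reg(.62,.2,.1,.055,.072); print('side holder',cv2.minAreaRect((q[:,:2]*1000).astype(np.float32)))
h=reg(.46,-.22,.06,.03,.045);print('side boss',h.mean(0) if len(h) else None,len(h))
E
```

```text
boss top [ 0.46702251 -0.21028871  0.036     ] flange [ 0.46708799 -0.20896855  0.006     ]
pocket ring top [ 0.45926976 -0.00445761  0.02      ]
fix corners [ 0.45978012 -0.00494846  0.02      ] [array([0.49578313, 0.05490158, 0.02      ]), array([ 0.51923781, -0.04128811,  0.02      ]), array([ 0.42369444, -0.06439485,  0.02      ]), array([0.40040509, 0.03098753, 0.02      ])] 0.09900797021175534 0.09829779471528918
lamp [array([0.63117826, 0.19151742, 0.149     ]), array([0.62081698, 0.1640954 , 0.149     ]), array([0.56600072, 0.18317205, 0.149     ]), array([0.58102194, 0.21142999, 0.149     ])] 0.029314217124544767 0.058040853389461376
boss cloud [ 0.46721227 -0.20863865  0.0353057 ] 150
lamp cloud [0.59888038 0.1871328  0.14517231] 656 0.12007573922469339
((600.063720703125, 189.56011962890625), (32.660667419433594, 58.415252685546875), 67.25894165039062)
holder 473 ((606.747314453125, 186.226806640625), (62.73801803588867, 64.47796630859375), 74.35826873779297)
side lamp [0.56807526 0.16026538 0.11008304] [0.62861475 0.2120354  0.15038001] ((599.8375244140625, 187.09429931640625), (36.029022216796875, 57.8232536315918), 67.02230072021484)
side holder ((606.8644409179688, 185.0738067626953), (70.20053100585938, 65.169189453125), 74.36189270019531)
side boss [ 0.46578791 -0.21203826  0.03508893] 194
```

```bash
cat >> h.py <<'E'
def delta(*ps):
    o=get_obs(); q=o['tcp_rot']; M=R.from_quat(q[[1,2,3,0]]).as_matrix()
    print('t',o['clock'],'pos',o['position'].round(4),'xaxis',M[:,0].round(3),'yaw_x',np.degrees(np.arctan2(M[1,0],M[0,0])).round(1),'zaxis',M[:,2].round(3),'w',o['width'].round(4),'F',o['contact_force'].round(1))
    for p in ps: print(p,'->',(M.T@(np.array(p)-o['position'])*100).round(2))
E
python3 -c "
from h import *
delta((.40,.15,.2),(.4665,-.21,.12),(.4665,-.21,.019))"
```

```text
Traceback (most recent call last):
  File "h.py", line 31, in delta
    print('t',o['clock'],'pos',o['position'].round(4),'xaxis',M[:,0].round(3),'yaw_x',np.degrees(np.arctan2(M[1,0],M[0,0])).round(1),'zaxis',M[:,2].round(3),'w',o['width'].round(4),'F',o['contact_force'].round(1))
                                                                                                                                                                 ^^^^^^^^^^^^^^^^
AttributeError: 'float' object has no attribute 'round'
```

```bash
sed -i "s/o\['width'\].round(4)/round(o['width'],4)/" h.py
python3 -c "
from h import *
delta((.40,.15,.2),(.4665,-.21,.12),(.4665,-.21,.019))"
```

```text
t 0.1 pos [0.161  0.4995 0.2386] xaxis [-0.952  0.307  0.   ] yaw_x 162.1 zaxis [-0.001 -0.001 -1.   ] w 0.0855 F [-0.   0.4  0.8]
(0.4, 0.15, 0.2) -> [-33.47 -25.92   3.89]
(0.4665, -0.21, 0.12) -> [-50.85 -58.13  11.93]
(0.4665, -0.21, 0.019) -> [-50.85 -58.12  22.03]
```

Request:
{"op": "move_arm", "data": {
  "deltas": [
    [[-33.5, -25.9, 3, 0], [-33.5, -25.9, 3, 0], [-33.5, -25.9, 3, 0], [-33.5, -25.9, 3, 0], [-33.5, -25.9, 3, 0], [-33.5, -25.9, 3, 0], [-33.5, -25.9, 3, 0], [-33.5, -25.9, 3, 0], [-33.5, -25.9, 3, 0], [-50.85, -58.1, 12, 0], [-50.85, -58.1, 12, 0], [-50.85, -58.1, 12, 0], [-50.85, -58.1, 12, 0], [-50.85, -58.1, 12, 0], [-50.85, -58.1, 12, 0], [-50.85, -58.1, 12, 0], [-50.85, -58.1, 12, 0], [-50.85, -58.1, 12, 0], [-50.85, -58.1, 12, 0], [-50.85, -58.1, 12, 0]]
  ],
  "fingers": 5.2,
  "force": 30
}}

```text
clock: 2.1
position: [0.4667, -0.2088, 0.1195]
tcp_rot: [-0.0, 0.155, 0.988, -0.001]
contact_force: [0.4, -0.8, 1.0]
width: 0.0518
```

```bash
python3 -c "
from h import *
shot('top','t1');shot('side','s1')
crop('s1',280,260,460,420,4,'c_s1')
delta((.4665,-.21,.05),(.4665,-.21,.019))"
```

```text
t 2.2 pos [ 0.4668 -0.2087  0.1198] xaxis [-0.952  0.305 -0.001] yaw_x 162.2 zaxis [ 0.    -0.001 -1.   ] w 0.052 F [-0.  -1.  -0.3]
(0.4665, -0.21, 0.05) -> [-0.   -0.13  6.98]
(0.4665, -0.21, 0.019) -> [-0.   -0.12 10.08]
```

View pics/c_s1.png

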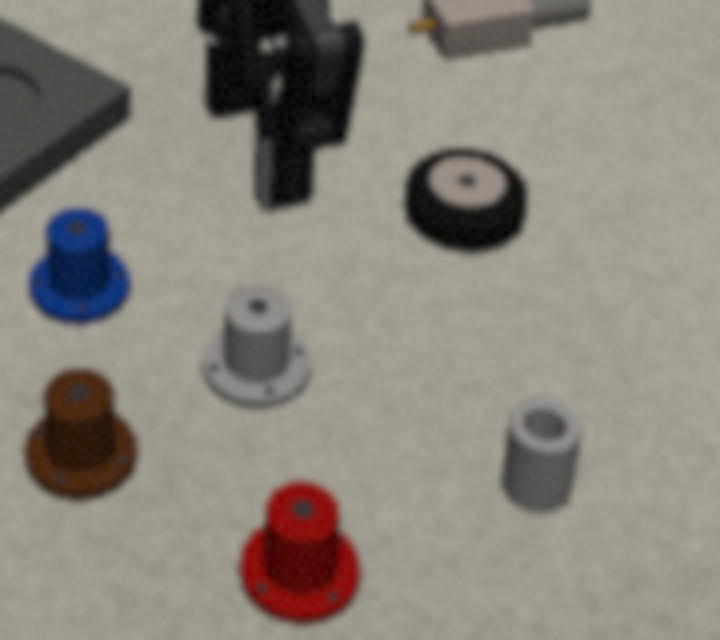

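The side crop shows the open fingers at (270,120) above the silver hub at (257,340), with the neighbours clear. I'll descend and grip the boss.

Request:
{"op": "move_arm", "data": {
  "deltas": [
    [[0, -0.1, 4, 0], [0, -0.1, 8, 0], [0, -0.1, 10.1, 0], [0, -0.1, 10.1, 0], [0, -0.1, 10.1, 0], [0, -0.1, 10.1, 0]]
  ]
}}

```text
clock: 2.8
position: [0.4678, -0.2101, 0.021]
tcp_rot: [0.002, 0.154, 0.988, -0.001]
contact_force: [-0.4, 0.2, -0.4]
width: 0.0519
```

Request:
{"op": "move_arm", "data": {
  "deltas": [
    [[0, 0, 0, 0], [0, 0, 0, 0], [0, 0, 0, 0], [0, 0, 0, 0], [0, 0, 0, 0], [0, 0, 0, 0], [0, 0, 0, 0]]
  ],
  "fingers": 1.5,
  "force": 30
}}

```text
clock: 3.5
position: [0.4689, -0.2106, 0.0229]
tcp_rot: [0.003, 0.154, 0.988, -0.002]
contact_force: [-0.6, 0.9, 7.7]
width: 0.026
```

```bash
python3 -c "
from h import *
delta((.4595,-.0047,.09),(.4595,-.0047,.031))"
```

```text
t 3.5 pos [ 0.4689 -0.2106  0.0229] xaxis [-0.952  0.305 -0.007] yaw_x 162.3 zaxis [ 0.006 -0.005 -1.   ] w 0.026 F [-0.6  0.9  7.7]
(0.4595, -0.0047, 0.09) -> [ 7.12 19.31 -6.81]
(0.4595, -0.0047, 0.031) -> [ 7.16 19.32 -0.91]
```

Request:
{"op": "move_arm", "data": {
  "deltas": [
    [[0, 0, -0.5, 0], [0, 0, -1.5, 0], [0, 0, -3, 0], [0, 0, -6, 0], [0, 0, -8, 0], [0, 0, -8, 0], [0, 0, -8, 0]]
  ]
}}

```text
clock: 4.2
position: [0.4684, -0.2102, 0.103]
tcp_rot: [0.004, 0.154, 0.988, -0.002]
contact_force: [-0.3, 0.1, -1.5]
width: 0.0263
```

```bash
python3 -c "
from h import *
shot('top','t2');shot('side','s2')
crop('s2',280,220,440,360,5,'c_s2')
crop('t2',360,230,500,345,5.5,'c_t2')
delta((.4595,-.0047,.09),(.4595,-.0047,.031))"
```

```text
t 4.3 pos [ 0.4677 -0.2099  0.1016] xaxis [-0.952  0.305 -0.005] yaw_x 162.3 zaxis [ 0.004 -0.004 -1.   ] w 0.0263 F [ 0.8 -0.8 -0.8]
(0.4595, -0.0047, 0.09) -> [ 7.04 19.29  1.08]
(0.4595, -0.0047, 0.031) -> [ 7.07 19.3   6.98]
```

View pics/c_s2.png

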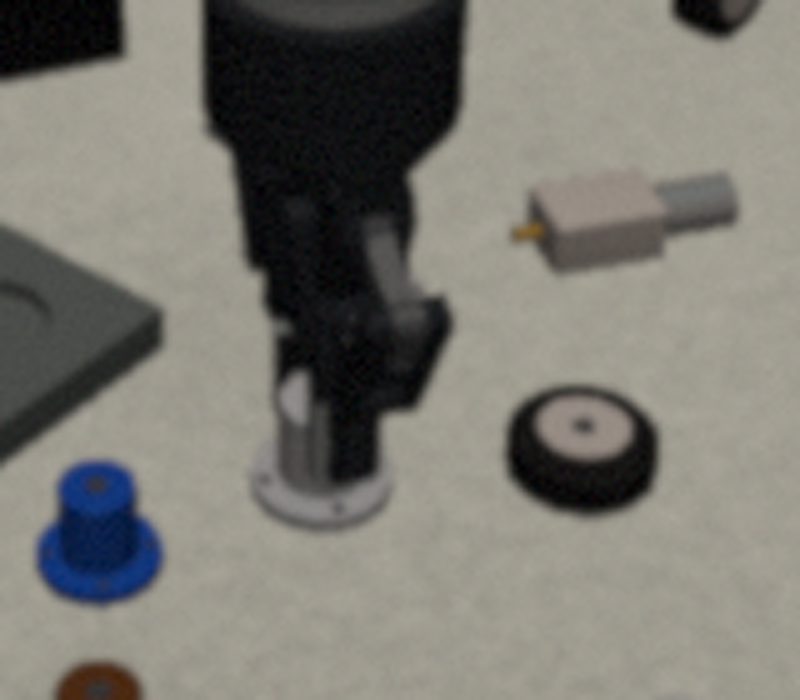

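View pics/c_t2.png

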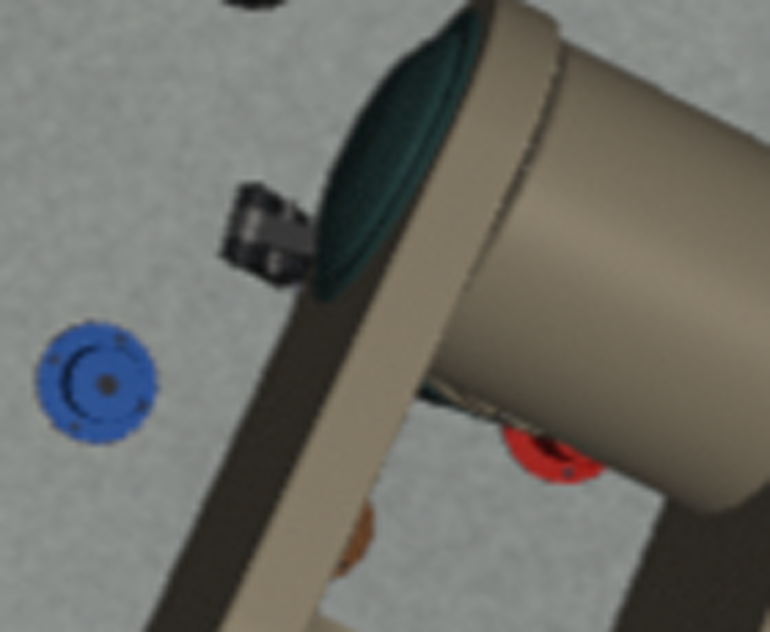

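```bash
python3 -c "
from h import *
f=ld('s2')
print(cz(f,321,480,280,220,5,.084), cz(f,321,487,280,220,5,.0787))
g=ld('side0'); crop('side0',235,255,320,320,8,'c_fs')
delta((.4612,-.0053,.09),(.4612,-.0053,.05))"
```

```text
[ 0.46409611 -0.21245308  0.084     ] [ 0.46578297 -0.21044797  0.0787    ]
t 4.3 pos [ 0.4677 -0.2099  0.1016] xaxis [-0.952  0.305 -0.005] yaw_x 162.3 zaxis [ 0.004 -0.004 -1.   ] w 0.0263 F [ 0.8 -0.8 -0.8]
(0.4612, -0.0053, 0.09) -> [ 6.86 19.29  1.08]
(0.4612, -0.0053, 0.05) -> [ 6.88 19.3   5.08]
```

View pics/c_fs.png

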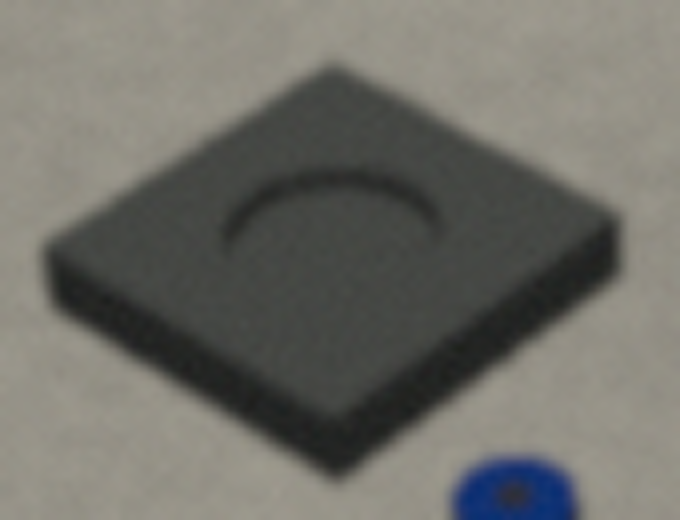

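Request:
{"op": "move_arm", "data": {
  "deltas": [
    [[3, 5, 1, 0], [5, 10, 1, 0], [6.9, 16, 1, 0], [6.9, 19.3, 1, 0], [6.9, 19.3, 1, 0], [6.9, 19.3, 3, 0], [6.9, 19.3, 4.6, 0], [6.9, 19.3, 4.6, 0], [6.9, 19.3, 4.6, 0], [6.9, 19.3, 4.6, 0]]
  ]
}}

```text
clock: 5.3
position: [0.4614, -0.0055, 0.0555]
tcp_rot: [0.003, 0.154, 0.988, -0.001]
contact_force: [-0.1, 0.8, -1.0]
width: 0.0261
```

```bash
python3 -c "
from h import *
f=ld('side0')
print(np.mean([cz(f,x,y,235,255,8,.02) for x,y in((333,62),(620,218),(338,420),(45,250))],0))
shot('top','t3');shot('side','s3')
crop('s3',235,215,335,320,7,'c_s3')
delta((.4612,-.0053,.05),(.4612,-.0053,.035))"
```

```text
[ 0.45952665 -0.00701919  0.02      ]
t 5.4 pos [ 0.4615 -0.0054  0.0556] xaxis [-0.952  0.305 -0.006] yaw_x 162.2 zaxis [ 0.006 -0.004 -1.   ] w 0.0261 F [ 0.6 -0.2 -0.5]
(0.4612, -0.0053, 0.05) -> [0.04 0.01 0.56]
(0.4612, -0.0053, 0.035) -> [0.05 0.01 2.06]
```

View pics/c_s3.png

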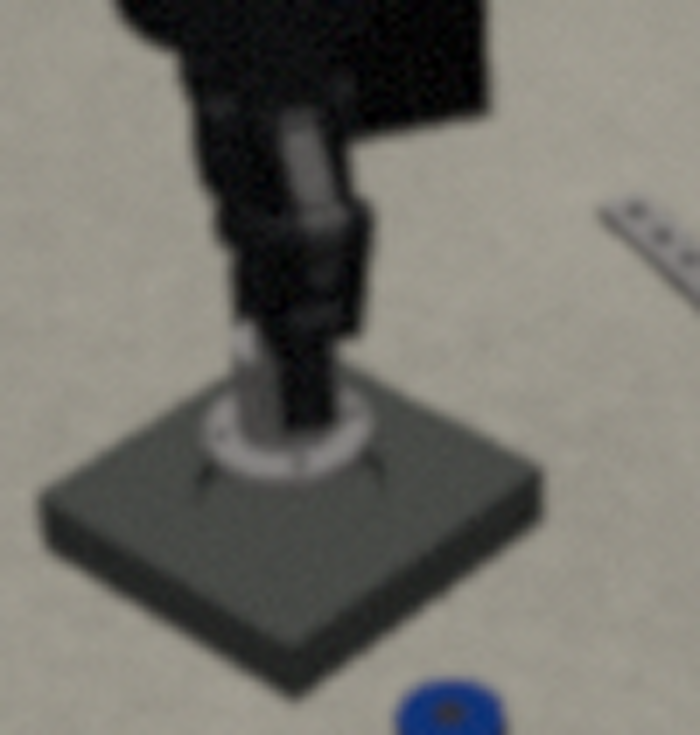

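View pics/t3.png

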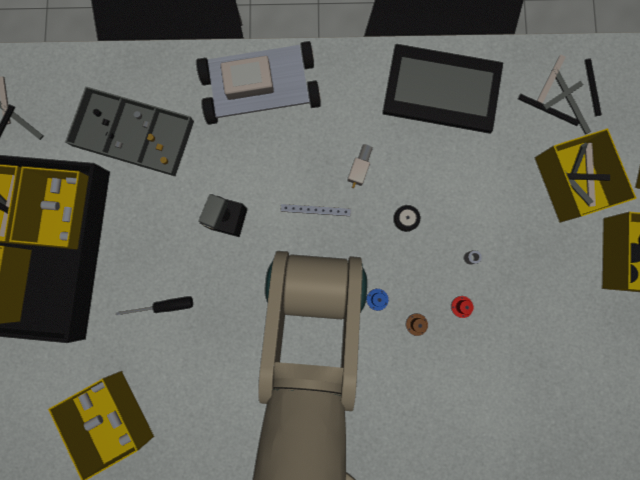

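The side crop shows the flange at (289,435), centred over the pocket edges at (203,480) and (378,465). I'll lower it.

Request:
{"op": "move_arm", "data": {
  "deltas": [
    [[0, 0, 0.8, 0], [0, 0, 1.4, 0], [0, 0, 1.8, 0], [0, 0, 2.1, 0], [0, 0, 2.1, 0], [0, 0, 2.1, 0]]
  ]
}}

```text
clock: 6.0
position: [0.4615, -0.0055, 0.0349]
tcp_rot: [0.003, 0.154, 0.988, -0.001]
contact_force: [-3.4, -0.6, 5.2]
width: 0.0262
```

```bash
python3 -c "
from h import *
shot('side','s4')
crop('s4',235,215,335,320,7,'c_s4')
delta()"
```

```text
t 6.05 pos [ 0.4615 -0.0055  0.0349] xaxis [-0.952  0.305 -0.006] yaw_x 162.2 zaxis [ 0.005 -0.004 -1.   ] w 0.0264 F [-4.7 -0.5  5.4]
```

View pics/c_s4.png

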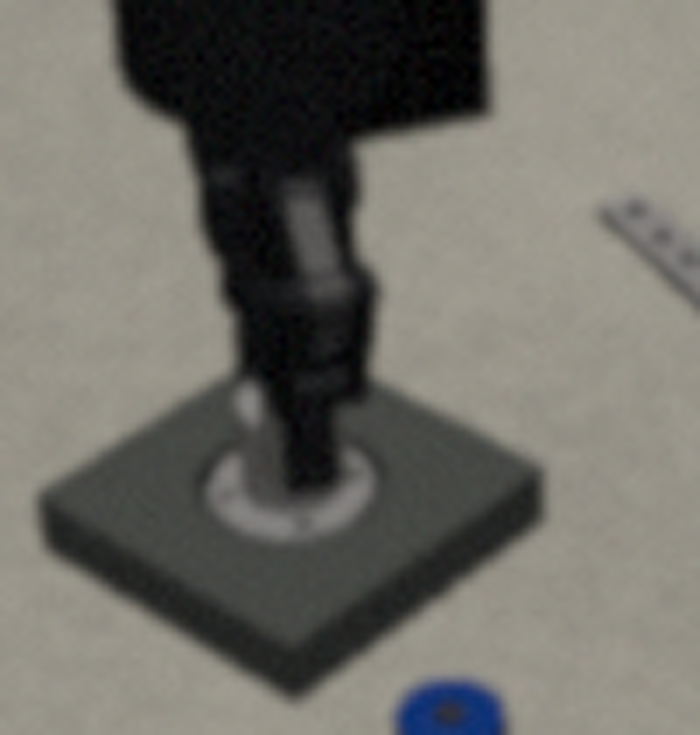

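It is in the pocket, with 5 N contact. Release and rise.

Request:
{"op": "move_arm", "data": {
  "deltas": [
    [[0, 0, 0, 0], [0, 0, 0, 0], [0, 0, 0, 0], [0, 0, -1.5, 0], [0, 0, -4, 0], [0, 0, -8, 0], [0, 0, -12, 0], [0, 0, -16, 0], [0, 0, -16, 0]]
  ],
  "fingers": 4.6
}}

```text
clock: 6.95
position: [0.4632, -0.0051, 0.2012]
tcp_rot: [0.008, 0.154, 0.988, -0.001]
contact_force: [0.2, -0.7, -0.1]
width: 0.0459
```

```bash
python3 -c "
from h import *
f=shot('side','s5')
crop('s5',235,215,335,320,7,'c_s5')
P=cloud(f); m=(np.hypot(P[...,0]-.46,P[...,1]+.006)<.02)&(P[...,2]>.038)&(P[...,2]<.06); print(P[m].mean(0),m.sum(),np.percentile(P[m][:,2],[50,90]))
delta((.53,.13,.19),(.600,.1885,.2))"
```

```text
[ 0.4582581  -0.0090825   0.04598902] 149 [0.04715917 0.04858412]
t 7.0 pos [ 0.4621 -0.005   0.1979] xaxis [-0.952  0.305 -0.012] yaw_x 162.2 zaxis [ 0.011 -0.004 -1.   ] w 0.0459 F [-0.1  0.6 -0.8]
(0.53, 0.13, 0.19) -> [-2.34 14.93  0.81]
(0.6, 0.1885, 0.2) -> [-7.23 22.64 -0.14]
```

View pics/c_s5.png

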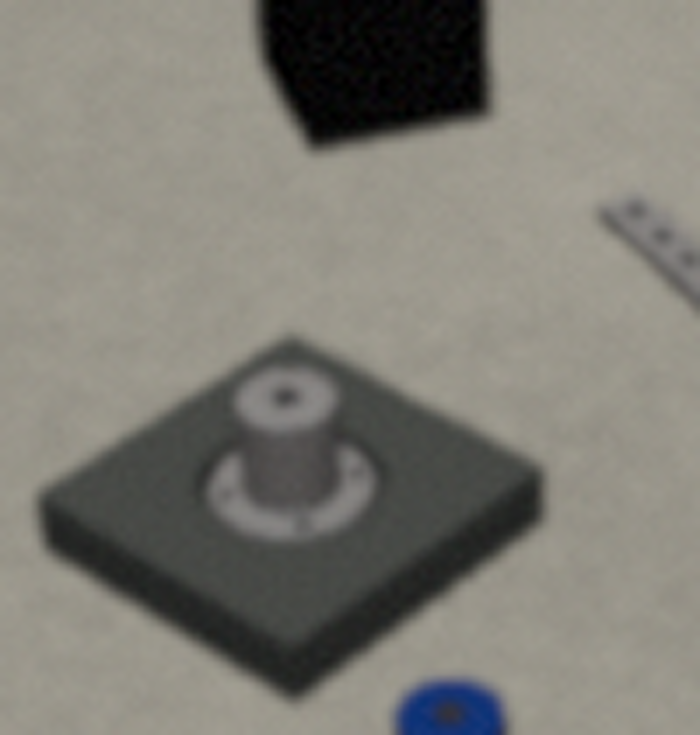

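The hub is seated: the boss top at crop (287,397) measures z≈0.048, as it should. Next, the lamp.

Request:
{"op": "move_arm", "data": {
  "deltas": [
    [[-2, 5, 0, 4.6], [-4, 10, 0, 4.6], [-6, 15, 0, 4.6], [-7.5, 20, 0, 4.6], [-7.5, 22.6, 0, 4.6], [-7.5, 22.6, 0, 4.6], [-7.5, 22.6, 0, 4.6], [-7.5, 22.6, 0, 4.6]]
  ],
  "fingers": 6
}}

```text
clock: 7.8
position: [0.602, 0.1863, 0.1978]
tcp_rot: [0.005, 0.194, 0.981, -0.001]
contact_force: [0.0, -0.6, -0.9]
width: 0.0599
```

```bash
python3 -c "
from h import *
f=shot('side','s6')
crop('s6',220,90,330,245,4,'c_s6')
delta((.604,.187,.18),(.604,.187,.124))"
```

```text
t 7.85 pos [0.6021 0.1861 0.1983] xaxis [-0.924  0.382 -0.012] yaw_x 157.6 zaxis [ 0.011 -0.005 -1.   ] w 0.0597 F [ 0.  -0.   0.2]
(0.604, 0.187, 0.18) -> [-0.12  0.15  1.84]
(0.604, 0.187, 0.124) -> [-0.05  0.15  7.43]
```

View pics/c_s6.png

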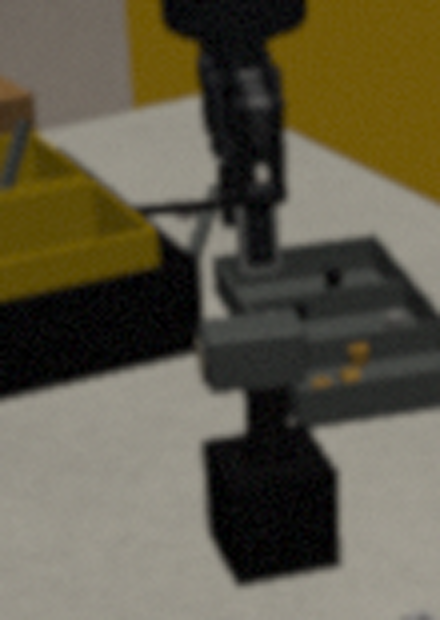

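The side crop shows the fingers at (258,260) above the lamp head at (255,350). Descend, close, and look.

Request:
{"op": "move_arm", "data": {
  "deltas": [
    [[-0.1, 0.1, 2, 0], [-0.1, 0.1, 4, 0], [-0.1, 0.1, 6, 0], [-0.1, 0.1, 7.4, 0], [-0.1, 0.1, 7.4, 0], [-0.1, 0.1, 7.4, 0]]
  ]
}}

```text
clock: 8.45
position: [0.6044, 0.1859, 0.1252]
tcp_rot: [0.006, 0.195, 0.981, -0.001]
contact_force: [0.5, 0.2, 0.6]
width: 0.0597
```

Request:
{"op": "move_arm", "data": {
  "deltas": [
    [[0, 0, 0, 0], [0, 0, 0, 0], [0, 0, 0, 0], [0, 0, 0, 0], [0, 0, 0, 0], [0, 0, 0, 0], [0, 0, 0, 0]]
  ],
  "fingers": 1.5,
  "force": 40
}}

```text
clock: 9.15
position: [0.6052, 0.1861, 0.1269]
tcp_rot: [0.007, 0.195, 0.981, -0.001]
contact_force: [0.9, 0.3, 6.6]
width: 0.0316
```

```bash
python3 -c "
from h import *
f=shot('side','s7')
crop('s7',220,90,330,245,4,'c_s7')
delta()"
```

```text
t 9.2 pos [0.6052 0.1861 0.1269] xaxis [-0.924  0.382 -0.015] yaw_x 157.5 zaxis [ 0.014 -0.004 -1.   ] w 0.0316 F [-0.4 -0.6  6. ]
```

View pics/c_s7.png

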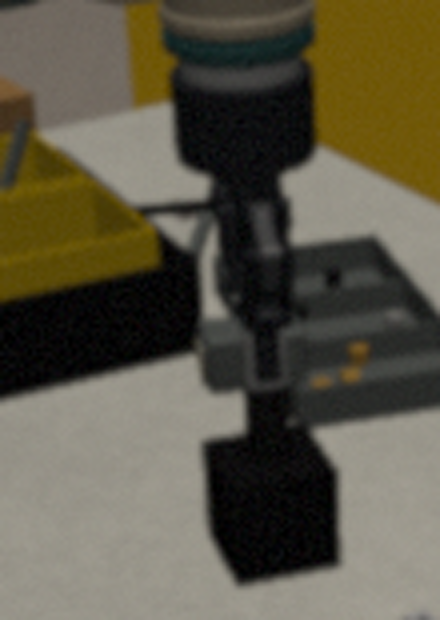

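Request:
{"op": "move_arm", "data": {
  "deltas": [
    [[0, 0, -1, 0], [0, 0, -2.5, 0], [-0.05, 0, -4, 0], [-0.1, 0, -6, 0], [-0.1, 0, -8, 0], [-0.1, 0, -10, 0], [-0.1, 0, -10, 0], [-0.1, 0, -10, 0], [-0.1, 0, -10, 0]]
  ]
}}

```text
clock: 10.1
position: [0.6042, 0.186, 0.2254]
tcp_rot: [0.006, 0.195, 0.981, -0.001]
contact_force: [-0.2, -0.7, -2.3]
width: 0.0312
```

```bash
python3 -c "
from h import *
f=shot('side','s8')
crop('s8',200,70,330,245,4,'c_s8')
delta()"
```

```text
t 10.15 pos [0.6042 0.186  0.2253] xaxis [-0.924  0.382 -0.013] yaw_x 157.5 zaxis [ 0.012 -0.004 -1.   ] w 0.0312 F [-0.4 -0.1 -2.2]
```

View pics/c_s8.png

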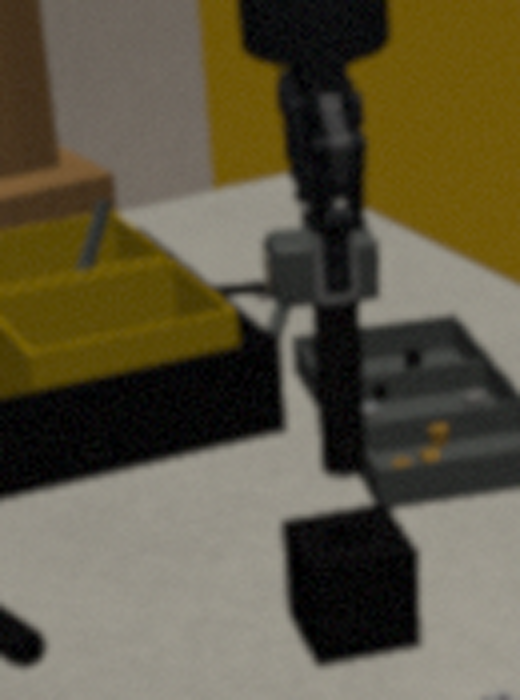

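The lamp is drawn out and hanging upright, with its handle end at crop (340,468) above the holder top at (350,520). The tool itself cannot tilt, so I'll pivot the lamp in the pads. The handle goes on the far side of the holder, and pulling back against the holder's top edge tips it.

Request:
{"op": "move_arm", "data": {
  "deltas": [
    [[-1.5, 0, 0, 0], [-3, 0, 0, 0], [-4.5, 0, 0, 0], [-6, 0, 0, 0], [-6, 0, 0, 0], [-6, 0, 1.5, 0], [-6, 0, 3, 0], [-6, 0, 5, 0], [-6, 0, 7, 0], [-6, 0, 7.6, 0], [-6, 0, 7.6, 0], [-6, 0, 7.6, 0]]
  ]
}}

```text
clock: 11.35
position: [0.6606, 0.1629, 0.1508]
tcp_rot: [0.007, 0.195, 0.981, -0.001]
contact_force: [0.9, 0.0, -0.3]
width: 0.0314
```

```bash
python3 -c "
from h import *
f=shot('side','s9')
crop('s9',200,70,330,245,4,'c_s9')
delta()"
```

```text
t 11.4 pos [0.6608 0.1629 0.1514] xaxis [-0.924  0.382 -0.014] yaw_x 157.5 zaxis [ 0.014 -0.004 -1.   ] w 0.0314 F [-0.5 -0.4 -1.3]
```

View pics/c_s9.png

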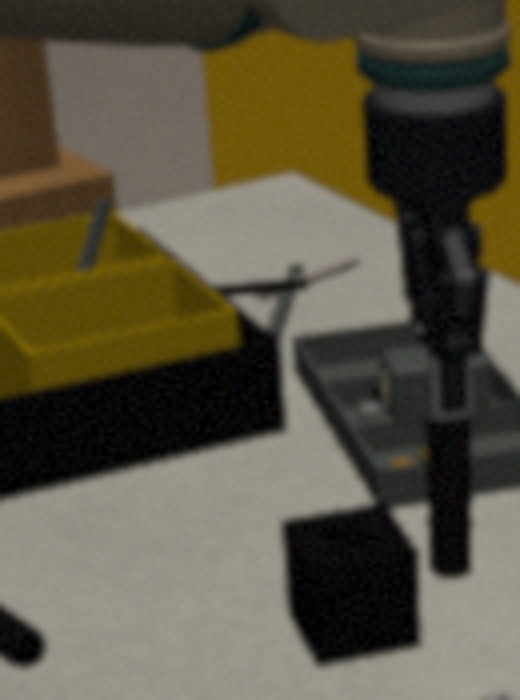

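The handle hangs free at crop (450,500), just behind the holder at (350,580). I'll pull back gently with a light grip.

Request:
{"op": "move_arm", "data": {
  "deltas": [
    [[0.5, 0, 0, 0], [1, 0, 0, 0], [1.5, 0, 0, 0], [2, 0, 0, 0], [2.5, 0, 0.1, 0], [3, 0, 0.1, 0], [3.5, 0, 0.2, 0], [4, 0, 0.2, 0], [4.6, 0, 0.3, 0], [4.6, 0, 0.3, 0]]
  ],
  "force": 20
}}

```text
clock: 12.4
position: [0.6177, 0.181, 0.1477]
tcp_rot: [0.007, 0.194, 0.981, -0.001]
contact_force: [3.6, -0.3, 2.0]
width: 0.0314
```

```bash
python3 -c "
from h import *
f=shot('side','s10')
crop('s10',200,70,330,245,4,'c_s10')
delta()"
```

```text
t 12.45 pos [0.6178 0.1809 0.1476] xaxis [-0.924  0.381 -0.013] yaw_x 157.6 zaxis [ 0.013 -0.004 -1.   ] w 0.0315 F [2.3 0.2 1.9]
```

View pics/c_s10.png

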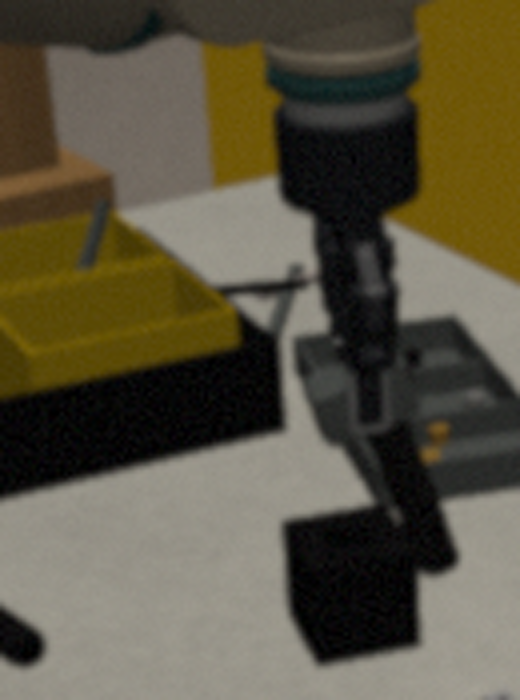

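It pivots as planned, now at about 20° with about 3 N push. Continue to about 45°.

Request:
{"op": "move_arm", "data": {
  "deltas": [
    [[0.5, 0, 0.1, 0], [1.0, 0, 0.3, 0], [1.6, 0, 0.5, 0], [2.0, 0, 0.8, 0], [2.5, 0, 1.0, 0], [3, 0, 1.3, 0], [3.5, 0, 1.6, 0], [3.9, 0, 1.8, 0], [3.9, 0, 1.8, 0], [3.9, 0, 1.8, 0]]
  ]
}}

```text
clock: 13.45
position: [0.5814, 0.1959, 0.1287]
tcp_rot: [0.006, 0.194, 0.981, -0.001]
contact_force: [1.6, -0.5, 1.7]
width: 0.0315
```

```bash
python3 -c "
from h import *
f=shot('side','s11')
crop('s11',200,70,330,245,4,'c_s11')
delta()"
```

```text
t 13.5 pos [0.5814 0.1958 0.1287] xaxis [-0.924  0.381 -0.012] yaw_x 157.6 zaxis [ 0.011 -0.004 -1.   ] w 0.0311 F [1.6 0.  1.4]
```

View pics/c_s11.png

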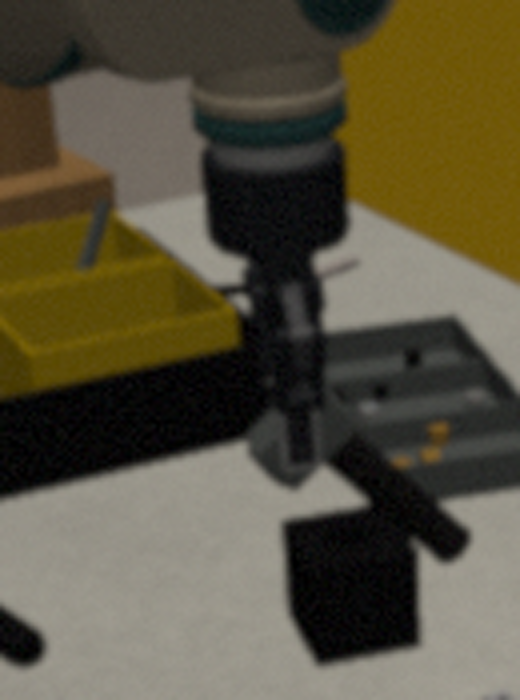

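It now leans at roughly 45°. I'll grip harder and lift straight off the edge.

Request:
{"op": "move_arm", "data": {
  "deltas": [
    [[0, 0, 0, 0], [0, 0, 0, 0], [0, 0, -1, 0], [0, 0, -3, 0], [0, 0, -5, 0], [0, 0, -8, 0], [0, 0, -8, 0], [0, 0, -8, 0]]
  ],
  "force": 60
}}

```text
clock: 14.3
position: [0.5802, 0.1963, 0.2087]
tcp_rot: [0.005, 0.194, 0.981, -0.001]
contact_force: [0.3, 0.3, -1.8]
width: 0.0309
```

Run:
```python
from h import *
f=shot('side','s12');shot('top','t12')
crop('s12',200,70,330,245,4,'c_s12')
delta()
P=cloud(f);o=get_obs()['position']
d=P-o; ux=np.array([.924,-.382,0]);uy=np.array([.382,.924,0])
a=d@ux;b=d@uy;c=d[...,2]
m=(abs(b)<.02)&(a>.03)&(a<.14)&(c<.02)&(P[...,2]>.085)
print(m.sum()); 
# handle upper/lower profile
A=np.c_[a[m],b[m],c[m]]; mu=A.mean(0);U,S,V=np.linalg.svd(A-mu); print(mu,V[0],S, np.degrees(np.arctan2(abs(V[0,0]),abs(V[0,2]))))
print(A.min(0),A.max(0))
```

```text
t 14.4 pos [0.5797 0.196  0.2067] xaxis [-0.924  0.381 -0.009] yaw_x 157.6 zaxis [ 0.007 -0.004 -1.   ] w 0.0313 F [-1.2 -0.2 -2.5]
460
[ 0.06026948 -0.00878842 -0.04009418] [ 0.61278165  0.0035285  -0.79024439] [0.61608151 0.16189913 0.07924476] 37.79118379543483
[ 0.03011774 -0.01681411 -0.08527125] [0.09991161 0.01452673 0.01973287]
```

View pics/c_s12.png

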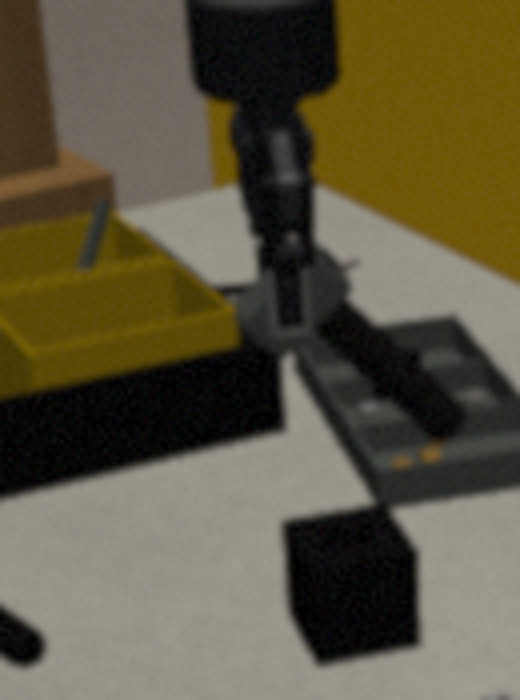

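Run:
```python
from h import *
o=get_obs()['position']
for t in('s12','t12'):
    f=ld(t);P=cloud(f)
    d=P-o; ux=np.array([.924,-.382,0]);uy=np.array([.382,.924,0])
    a=d@ux;b=d@uy;c=d[...,2]
    dark=f['color'].max(-1)<45
    m=dark&(abs(b)<.02)&(a>.035)&(a<.14)&(P[...,2]>.085)&(c<.0)
    A=np.c_[a[m],b[m],c[m]]; mu=A.mean(0);U,S,V=np.linalg.svd(A-mu,full_matrices=False); print(t,m.sum(),mu.round(4),V[0].round(3),S.round(3), np.degrees(np.arctan2(abs(V[0,0]),abs(V[0,2]))))
    print(A.min(0).round(3),A.max(0).round(3))
crop('t12',150,150,290,270,5,'c_t12')
```

```text
s12 403 [ 0.0637 -0.0089 -0.0448] [ 0.646  0.011 -0.763] [0.496 0.145 0.068] 40.27005370588116
[ 0.035 -0.017 -0.083] [ 0.1    0.005 -0.004]
t12 399 [ 0.0638 -0.0037 -0.0371] [-0.658  0.015  0.752] [0.502 0.134 0.046] 41.1914020132222
[ 0.035 -0.012 -0.076] [ 0.097  0.009 -0.002]
```

View pics/c_t12.png

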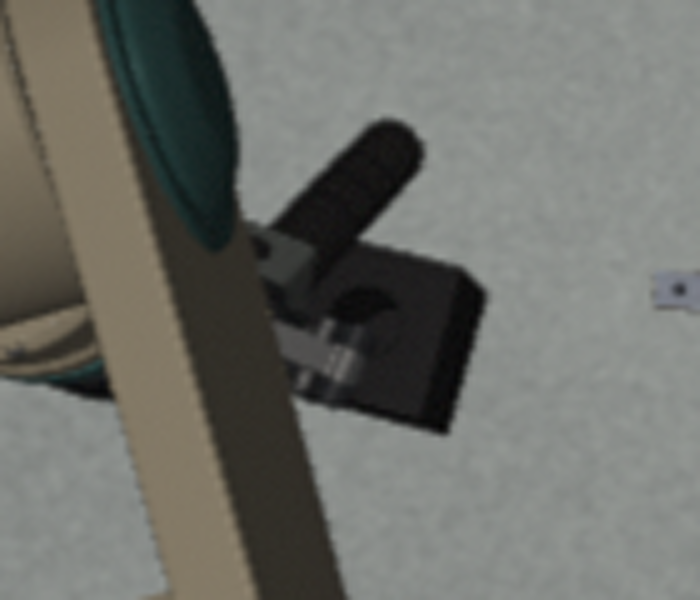

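The handle leans about 41° by both clouds, and the lens direction is unchanged. I'll move it to the aiming pose.

```bash
python3 -c "
from h import *
delta((.6046,-.065,.2),(.6046,-.065,.162))"
```

```text
t 14.4 pos [0.5797 0.196  0.2067] xaxis [-0.924  0.381 -0.009] yaw_x 157.6 zaxis [ 0.007 -0.004 -1.   ] w 0.0313 F [-1.2 -0.2 -2.5]
(0.6046, -0.065, 0.2) -> [-12.25 -23.18   0.81]
(0.6046, -0.065, 0.162) -> [-12.22 -23.18   4.61]
```

Request:
{"op": "move_arm", "data": {
  "deltas": [
    [[-1, -2, 0, 0], [-2, -4, 0, 0], [-3.3, -6, 0, 0], [-4.5, -8.5, 0, 0], [-6, -11, 0, 0], [-7.3, -13.5, 0, 0], [-8.6, -16, 0.5, 0], [-10, -18.5, 1, 0], [-11, -20.5, 2, 0], [-11.7, -22, 3, 0], [-12.2, -23, 4, 0], [-12.2, -23.2, 4.5, 0], [-12.2, -23.2, 4.6, 0], [-12.2, -23.2, 4.6, 0], [-12.2, -23.2, 4.6, 0]]
  ]
}}

```text
clock: 15.9
position: [0.6046, -0.0643, 0.1628]
tcp_rot: [0.005, 0.194, 0.981, -0.001]
contact_force: [0.5, 0.3, -0.7]
width: 0.0317
```

Run:
```python
from h import *
delta()
o=get_obs()['position']
for n,t in(('side','s13'),('top','t13')):
    f=shot(n,t);P=cloud(f)
    d=P-o; ux=np.array([.924,-.382,0]);uy=np.array([.382,.924,0])
    a=d@ux;b=d@uy;c=d[...,2]
    dark=f['color'].max(-1)<45
    m=dark&(abs(b)<.025)&(a>.035)&(a<.14)&(P[...,2]>.045)&(c<.0)
    A=np.c_[a[m],b[m],c[m]]; mu=A.mean(0);U,S,V=np.linalg.svd(A-mu,full_matrices=False); print(t,m.sum(),mu.round(4),V[0].round(3),S.round(3), np.degrees(np.arctan2(abs(V[0,0]),abs(V[0,2]))))
    print(A.min(0).round(3),A.max(0).round(3))
crop('s13',220,130,420,320,4,'c_s13')
crop('t13',240,150,400,320,3.5,'c_t13')
```

```text
t 15.9 pos [ 0.6046 -0.0643  0.1628] xaxis [-0.925  0.38  -0.01 ] yaw_x 157.7 zaxis [ 0.008 -0.004 -1.   ] w 0.0317 F [ 0.5  0.3 -0.7]
s13 373 [ 0.0611 -0.0106 -0.0448] [ 0.632 -0.005 -0.775] [0.46  0.115 0.041] 39.22161489917797
[ 0.035 -0.016 -0.08 ] [ 0.094 -0.004 -0.004]<stdin>:10: RuntimeWarning: Mean of empty slice.
  ret = um.true_divide(
Traceback (most recent call last):
IndexError: index 0 is out of bounds for axis 0 with size 0
```

Run:
```python
from h import *
crop('s13',220,130,420,320,4,'c_s13')
crop('t13',220,150,420,320,4,'c_t13')
```

```text
(no output)
```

View pics/c_s13.png

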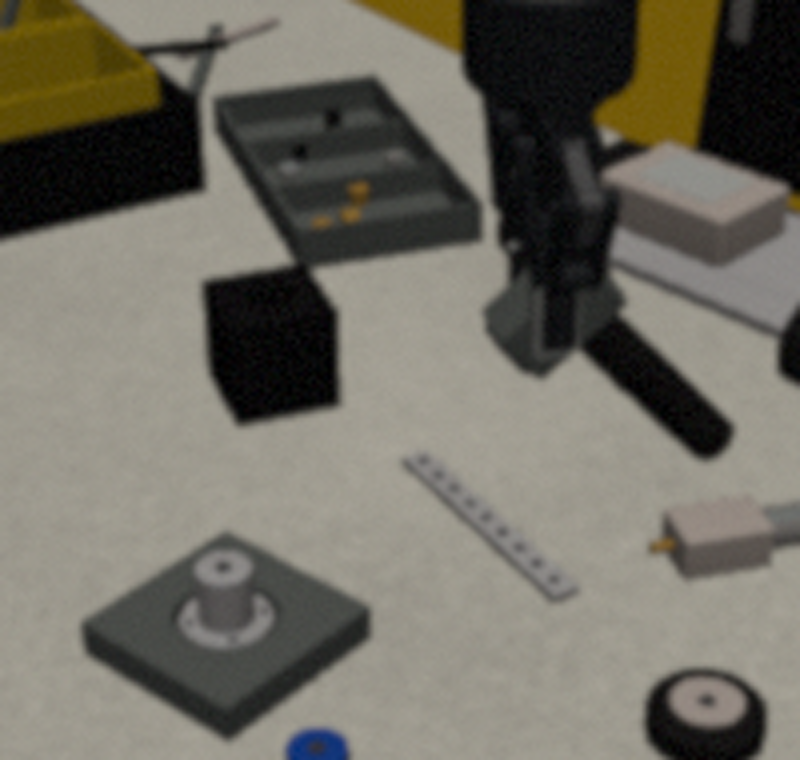

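View pics/c_t13.png

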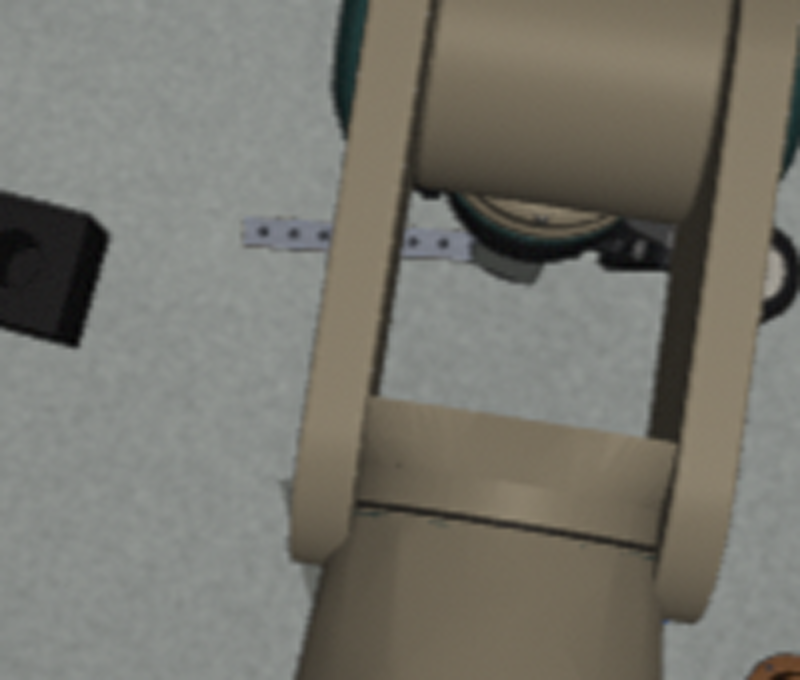

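Run:
```python
from h import *
f=ld('s13'); o=np.array([.6046,-.0643,.1628]); K=f['camera_matrix']; e=np.array(f['eye'])
ux=np.array([.925,-.380,0]);uy=np.array([.380,.925,0])
def pl(x,y,b):
    u=(x+.5)/4-.5+220;v=(y+.5)/4-.5+130
    r=f['rotation']@np.array([(u-K[0,2])/K[0,0],(v-K[1,2])/K[1,1],1]); s=(b-(e-o)@uy)/(r@uy); p=e+s*r-o
    return np.array([p@ux,p[2]])
A=pl(604,333,0);B=pl(716,443,0); print('axis',A,B,np.degrees(np.arctan2(*(B-A)*[1,-1])))
L=pl(487,315,-.016);Bt=pl(538,377,-.016); T=pl(625,298,-.016)
print('lens face low/top edges?',L,Bt,np.linalg.norm(L-Bt),T)
P=cloud(f)
h=np.array([.4600,-.005,.030])
d=P-o;a=d@ux;b=d@uy;c=d[...,2]
for th in (39,40,42):
    t=np.radians(th); xa=np.array([np.cos(t),np.sin(t)]);za=np.array([-np.sin(t),np.cos(t)])
    for lens in (Bt+17*1e-3*za-2e-3*xa, np.array([-.0215,-.0125])):
        hv=np.array([(h-o)@ux,(h-o)[2]])-lens
        print(th,lens.round(4),'x',hv@xa,'z',hv@za,'y',(h-o)@uy)
```

```text
axis [ 0.03047846 -0.01150599] [ 0.09211329 -0.08268705] 40.88889542629812
lens face low/top edges? [-0.03121403  0.01523833] [-0.00625204 -0.02089563] 0.04391769485981444 [0.03385955 0.01523434]
39 [-0.0185 -0.0089] x -0.18502431563133456 z -0.009544712613232642 y -9.55000000000025e-05
39 [-0.0215 -0.0125] x -0.1804579700421191 z -0.008665192974057056 y -9.55000000000025e-05
40 [-0.0187 -0.0092] x -0.18486571821661066 z -0.0062818237195593 y -9.55000000000025e-05
40 [-0.0215 -0.0125] x -0.1805817138888546 z -0.005514447385174108 y -9.55000000000025e-05
42 [-0.0191 -0.0096] x -0.1843778257122598 z 0.00023316657375719758 y -9.55000000000025e-05
42 [-0.0215 -0.0125] x -0.18066415982624315 z 0.0007911227955736277 y -9.55000000000025e-05
```

Request:
{"op": "move_arm", "data": {
  "deltas": [
    [[0, 0, 0.2, 0], [0, 0, 0.3, 0], [0, 0, 0.3, 0], [0, 0, 0.3, 0], [0, 0, 0.3, 0], [0, 0, 0.3, 0], [0, 0, 0.3, 0], [0, 0, 0.3, 0], [0, 0, 0.3, 0], [0, 0, 0.3, 0], [0, 0, 0.3, 0], [0, 0, 0.3, 0], [0, 0, 0.3, 0], [0, 0, 0.3, 0], [0, 0, 0.3, 0]]
  ]
}}

```text
clock: 17.5
position: [0.6047, -0.0645, 0.1598]
tcp_rot: [0.005, 0.194, 0.981, -0.001]
contact_force: [-0.6, -0.1, -1.2]
width: 0.0315
```

Run:
```python
from h import *
delta()
o=get_obs()['position'];print(np.abs(get_obs()['qvel']).max())
f=shot('side','s14');P=cloud(f)
d=P-o; ux=np.array([.924,-.382,0]);uy=np.array([.382,.924,0])
a=d@ux;b=d@uy;c=d[...,2]
m=(f['color'].max(-1)<45)&(abs(b)<.025)&(a>.035)&(a<.14)&(P[...,2]>.045)&(c<.0)
A=np.c_[a[m],b[m],c[m]]; mu=A.mean(0);U,S,V=np.linalg.svd(A-mu,full_matrices=False); print(m.sum(),mu.round(4), np.degrees(np.arctan2(abs(V[0,0]),abs(V[0,2]))))
crop('s14',220,130,420,320,4,'c_s14')
```

```text
t 17.5 pos [ 0.6047 -0.0645  0.1598] xaxis [-0.925  0.38  -0.01 ] yaw_x 157.6 zaxis [ 0.009 -0.005 -1.   ] w 0.0315 F [-0.6 -0.1 -1.2]
0.0011575747358877199
377 [ 0.0609 -0.0107 -0.0445] 39.68880585405647
```

View pics/c_s14.png

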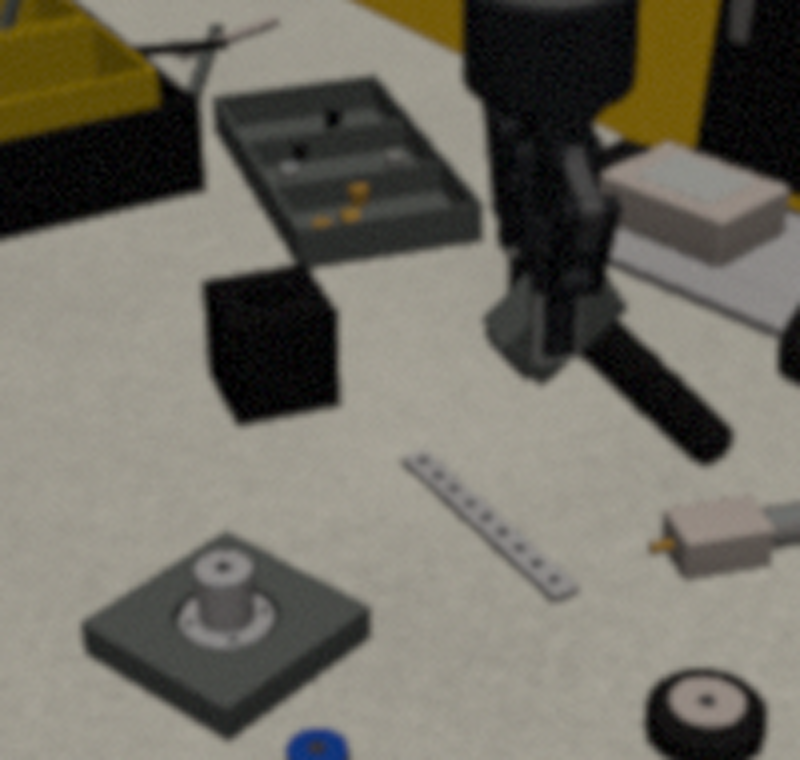

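The lamp is still, with no creep: its head is at crop (555,325), clear of everything, and the hub is seated at (225,595). Handing in.

```bash
python3 -c "
from h import *
print(close_job()); delta()"
```

```text
the job is handed in; nothing more can be done
None
the job is handed in; nothing more can be done
```

I handed the job in at about 17.5 s. The hub sits released in the pocket, and the robot is holding the lamp still, aimed at it. `close_job` gives no verdict, so the figures below are my own checks.

- **Hub:** I gripped it by the boss and lowered it into the pocket. After release its top measured about 0.047–0.048 m; fully seated should be 0.048 m. It looked upright and centred.
- **Tipping the lamp:** The moves cannot tilt the tool. After drawing the lamp straight up out of its holder, I hooked its handle behind the holder's top edge and pulled, so it pivoted in the pads. I then gripped it at 60 N and lifted it clear, touching nothing else.
- **Lean:** My estimates ran from 39° to 42° depending on method, a little under 45° but well inside 30–60°.
- **Aim:** The hub middle is about 0.18 m ahead of the lens. By calculation it was about 0 mm off sideways and up to 10 mm off vertically; I then lowered the lamp 3 mm to reduce that and did not recompute.
- **Stillness:** The lean did not drift beyond measuring error over 1.5 s of holding, and joint speeds were about 0.001 rad/s.
- **Weaker check:** In the final pose the arm hid the lamp from the top camera, so the last lamp checks use the side camera only.
- **Bystanders:** The bar, motor and wheel looked unmoved in the last side picture. I did not check the sleeve or screwdriver at the end.

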